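# Seat the three sections of a sawn dental model in order

## Task

The sawn dental model on its grey pin plate has just been put back together loosely: its three stone sections still stand a few millimetres up on their brass pins. Press each one down with your fingertips, gently, until it sits fully home on the plate, working round the arch in this order: first the side section whose teeth are all whole, then the front section, and last the side section with the prepared stump, so that no neighbour slides past its trimmed edge once it is down. Only press, never pinch, lift or pull anything; keep off the stump itself, leave the model standing where it is and do not disturb the things around it.

Things in the scene. Friction and masses are not known exactly. Their poses are not given: they have to be found in the camera images.
- model: The sawn model, loose on the bench, 0.4 kg: grey plastic pin plate 69 (x) x 74 (y) x 14 mm carrying a horseshoe arch of tan dental stone sawn into three sections. Origin: centre of the plate's underside; z up; front teeth at -x, open back of the arch at +x, whole side section at +y, section with the stump at -y. Arch 15 mm wide, 67 mm over both sides. It may stand at any yaw.
- sec_whole (a joint): Side section at the model's +y, with two premolars and two molars, all whole crowns; 35 mm long, 15 mm wide, 17 mm high; value: how far it stands up off the plate (m), 0 fully home, 0.004 to 0.007 at the start; a tight sliding fit on two pins: about 4 N straight down moves it, it stays where left and stops firmly at 0.
- sec_front (a joint): Front section, the curved one, with four incisors and two canines, spanning the model's middle line; 17 mm high; value: how far it stands up off the plate (m), 0 fully home, 0.004 to 0.007 at the start; a tight sliding fit on two pins: about 4 N straight down moves it, it stays where left and stops firmly at 0.
- sec_stump (a joint): Side section at the model's -y, with two premolars, the prepared stump and one whole molar behind it at the open end of the arch; 35 mm long, 15 mm wide, 17 mm high; value: how far it stands up off the plate (m), 0 fully home, 0.004 to 0.007 at the start; a tight sliding fit on two pins: about 4 N straight down moves it, it stays where left and stops firmly at 0.
- spot_whole (a point): Point on top of the whole side section between its two molars, at the height of the cusps; a good place to press. It moves with the section: 31 mm above the bench when home. The stone chips above 45 N, so come down slowly, about 15 to 20 mm/s, and stop at 9 N or so: 4 N is the sliding fit, the rise after it is the seat. Model frame about (+7, +25) mm; 24 mm from the saw cut to the front section.
- spot_front (a point): Point on the cutting edges of the two middle incisors of the front section; a good place to press. 31 mm above the bench when home. Model frame about (-29, 0) mm; about 22 mm from either saw cut.
- spot_stump (a point): Point on top of the whole molar behind the stump on the third section; a good place to press. 31 mm above the bench when home. Model frame about (+12, -26) mm.
- stump: The prepared stump: a low tapered peg of stone, 6 mm thick, standing in a trimmed trench between the premolars and the molar of the third section; its top is about 4 mm lower than the teeth beside it. Its origin is that of its section, not the stump: the stump's axis is at model frame (+2, -25) mm.
- opposing_cast: Bystander: uncut one-piece tan stone cast of the other jaw, 62 x 70 x 29 mm, origin under its centre.
- bur_stand: Bystander: aluminium block with upright burs, 32 x 85 x 46 mm, origin under its centre.
- dish: Bystander: white octagonal mixing dish, 43 mm wide, 26 mm high, origin under its centre.
- fine_tweezers: Bystander: steel tweezers lying flat, 130 x 15 x 10 mm, near the front edge of the bench, origin under the middle.
- lacquer_bottle: Bystander: small bottle with a tall black cap, 31 mm thick, 79 mm high, origin under its centre.
- felt_disc: Bystander: felt polishing wheel lying flat close behind the open end of the arch, 38 mm across, 13 mm high, origin under its centre.
There are look-alikes about, which are no part of the job. Several things have the shape of the model; the one meant has the colours described above.

How it is judged:
On the way, in this order (a step that is already met when the one before it is completed fails the run):
1. the fingers press the whole side section home (within 1 mm of its seat) (value of joint sec_whole below 0.001 m and contact force between the fingers and sec_whole above 0.3 N), for 0.05 s.
2. the fingers press the front section home (value of joint sec_front below 0.001 m and contact force between the fingers and sec_front above 0.3 N), for 0.05 s.
3. the fingers press the section with the stump home (value of joint sec_stump below 0.001 m and contact force between the fingers and sec_stump above 0.3 N), for 0.05 s.
At the end, for the whole second after the job is handed in: All three sections are home on the plate (each within 1 mm of its seat), and the model rests flat on the bench within 15 mm of where it stood (value of joint each of sec_whole, sec_front, sec_stump below 0.001 m and distance of model from where it was at the start of the episode below 0.015 m and angle between model's own z axis and vertical below 0.03 rad and linear speed of model below 0.01 m/s); the robot touches nothing.
It fails at once if a section is home before the one that comes before it in the order (whole side, front, stump side) ((value of joint sec_front below 0.0015 m and value of joint sec_whole above 0.0025 m) or (value of joint sec_stump below 0.0015 m and value of joint any of sec_front, sec_whole above 0.0025 m)).
It fails at once if the fingers press on the prepared stump (contact force between the fingers and stump above 1 N).
It fails at once if a section is pulled up off the plate, or the model is lifted, tipped or shoved more than 15 mm (value of joint any of sec_whole, sec_front, sec_stump above 0.0095 m or height (world z) of model above 0.006 m or angle between model's own z axis and vertical above 0.12 rad or distance of model from where it was at the start of the episode above 0.015 m).
It fails at once if the model is pressed hard (over 45 N) (contact force between the fingers and model above 45 N).
It fails at once if a thing standing round the model is moved by more than 15 mm (distance of any of opposing_cast, bur_stand, dish, fine_tweezers, lacquer_bottle, felt_disc from where it was at the start of the episode above 0.015 m).
It also fails if it takes over 42 s, if anything falls off the work surface, if the arm or the gripper's body presses on something with over 40 N, if the wrist force passes 120 N, or if a joint passes its speed limit or range.

## Robot

A 6-joint arm with a two-finger parallel gripper is mounted at the origin on a cart in front of the work surface, level with it; the furniture and walls round the work are solid. World frame = base frame: x ahead of the robot, y to its left, z up, the work surface at z = 0. Lengths are in m, angles in rad, forces in N, time in s.
With the tool pointing down it reaches from about 0.25 to 0.775 m from the base axis. Payload 4 kg.
Tool frame: the origin (TCP) lies midway between the tips of the shut fingers; the grasp point (between the pads) lies 19 mm behind it; z points along the fingers, y is the line along which they close (so a half turn about z gives the same grasp; the last joint's range is limited). The gripper opens to 94 mm and grips with 3 to 60 N. Pads are 16 mm wide; open, the fingers measure 119 mm over their backs; the gripper's body (75 mm by 177 mm) begins 78 mm behind the grasp point.
Start: joints at [-1.363, 0.087, 1.371, -0, 1.684, -0.103], TCP at [0.168, -0.524, 0.206] pointing down, gripper open.
Joint ranges: [-3.1, 3.1], [-0.76, 2.03], [0.27, 2.55], [-1.08, 4.22], [0.17, 2.65], [-2.57, 2.57]. Speed limits (rad/s): [2.79, 2.79, 3.14, 3.14, 3.14, 3.14].

## Interface

Orientations are given as [roll, pitch, yaw] about the fixed x, y, z axes, in that order (R = Rz(yaw) Ry(pitch) Rx(roll)).
In Python, from cell import ctrl gives the robot as it stands.
- The arm moves only by the tool send_rows, never from a script. Its argument "plan" is a list that holds one entry, the list of rows, each a list of 7 numbers: the opening, from 0 (shut) to 1 (fully open), then the shift along the tool's x, y, z in mm, then the turn, a rotation vector about the tool's x, y, z in rad. A call has 1 to 20 rows; each row is the pose to reach, as a shift and turn from the pose commanded when the call began, along the tool's axes at that moment; what a row does not reach only later rows make up. A row lasts 1/10 s, in which the tool goes at most 50 mm and 8.59 degrees, less where a joint would pass 70% of its speed; a pose out of reach is approached as far as the arm can. A call with a gripper value outside its range is refused whole. The fingers move at their own pace and stop on an object; "squeeze" is the grip in N (left out, the last holds). Time passes only in rows, so rows that repeat a pose let the fingers close. It gives the time, the measured TCP pose, the force, the opening and the grip force at its end, in the units of the state.
- ctrl.get_obs(): the state, without advancing time (a new reading comes with each control period).
- ctrl.camera(name): name is "side" or "top"; returns the picture (384x512x3 uint8, blue, green, red); there is no depth.
- ctrl.camera_info(name): a dict with "fx", "fy", "cx", "cy" (pixels), "R" (3x3) and "t" (3): a world point X has camera coordinates R X + t. Camera axes: x right, y down, z forward; pixel columns grow to the right and rows downward; lengths in m; the calibration is good to about 2 mm. A picture is of the moment at which its call begins. camera_info takes no time and is no camera call.
- ctrl.sign_off(): hands the job in; it is judged then, once.
The state is a dict: "t": time; "qpos": joint angles; "joint_velocities": joint speeds; "tau": joint torques, N m; "tool_pos": TCP position; "tcp_rot": TCP orientation; "ft_force": force on the tool from outside, world axes, zero at the start; "ft_torque": the same for the moment, N m; "grip_width": opening from 0.0 (shut) to 1.0 (fully open); "grasp_force": force on a finger pad.
Only numpy, scipy, OpenCV 4.12 (cv2) and the standard library are available. Lean on these libraries where they do the work, as an engineer would, in place of code of your own. Each camera call takes 0.05 s, during which the arm holds its last target. There are 200 camera calls.

## Working session

There is one attempt and no reset: what is moved stays moved. The work goes in short steps, Python scripts to look and compute and a tool call to move; the robot and the scene stay as the last step left them, time stands still between calls to the robot, and variables do not carry over. Pictures are saved under pics/ and viewed, at most 10 in all, crops included, and the job is handed in when it is done.

Besides the shell and the picture viewer there is one more tool, called after "Request:" as name(argument=value, ...), one argument or row to a line, values as JSON. send_rows: Moves the arm, as the interface text tells. Its arguments: {"type":"object","properties":{"plan":{"type":"array"},"squeeze":{"type":"number"}},"required":["plan"]}

```bash
mkdir -p pics; python3 - <<'E'
from cell import ctrl
import cv2,numpy as np
for n in("top","side"):
    cv2.imwrite(f"pics/{n}0.png",ctrl.camera(n)); i=ctrl.camera_info(n); print(n,i)
o=ctrl.get_obs();print(o)
E
```

```text
top {'fx': 415.0264987003353, 'fy': 415.0264987003353, 'cx': 259.578907805175, 'cy': 186.64237233663036, 'R': array([[ 0.00350767, -0.99977025,  0.02114553],
       [-0.98403927, -0.00721313, -0.17780519],
       [ 0.17791687, -0.02018435, -0.98383849]]), 't': array([0.18303294, 0.51176131, 0.84027396])}
side {'fx': 493.5388434936698, 'fy': 493.5388434936698, 'cx': 256.60017181820183, 'cy': 194.5140032558045, 'R': array([[ 0.06134422, -0.99811484, -0.00191126],
       [-0.60694663, -0.0357827 , -0.79393664],
       [ 0.79237155,  0.04986346, -0.6079975 ]]), 't': array([0.14629641, 0.35170557, 0.71766414])}
{'t': 0.1, 'qpos': array([-1.36308774e+00,  8.78914280e-02,  1.37209132e+00,  1.00978571e-05,
        1.68357799e+00, -1.03041055e-01]), 'joint_velocities': array([-0.00019186, -0.0024732 , -0.00367547,  0.00178589, -0.00061636,
       -0.00046999]), 'tau': array([ 2.70323646e-03, -3.41252589e+01, -3.03301084e+01,  7.20254774e-02,
        3.05213663e-02, -9.75736612e-05]), 'tool_pos': array([ 0.16810434, -0.5231718 ,  0.20442155]), 'tcp_rot': array([-3.13963604e+00, -2.12416930e-04,  3.10750558e-01]), 'ft_force': array([-0.25254355,  0.23635083, -0.0257773 ]), 'ft_torque': array([-0.03288304,  0.04185433,  0.00029379]), 'grasp_force': 0.0, 'grip_width': 1.0014288876709942}
```

View pics/top0.png

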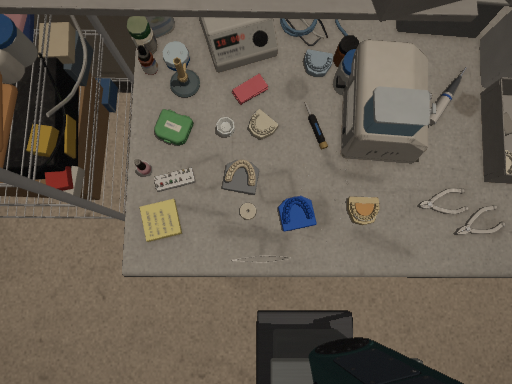

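View pics/side0.png

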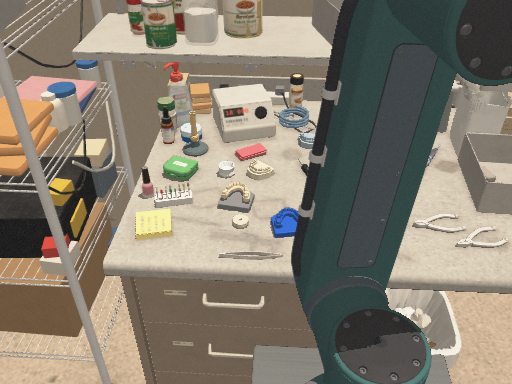

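The model is in the top view at about (240,178): a grey plate with a tan arch, its open end towards the felt disc at (248,211). In the side view it is at (237,197). I'll enlarge both.

```bash
python3 - <<'E'
import cv2,numpy as np
a=cv2.imread("pics/top0.png")[145:225,200:280]; b=cv2.imread("pics/side0.png")[170:235,200:280]
a=cv2.resize(a,None,fx=7,fy=7,interpolation=cv2.INTER_CUBIC)
b=cv2.resize(b,None,fx=9,fy=9,interpolation=cv2.INTER_CUBIC)
cv2.imwrite("pics/topc.png",a);cv2.imwrite("pics/sidec.png",b)
E
```

```text
(no output)
```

View pics/topc.png

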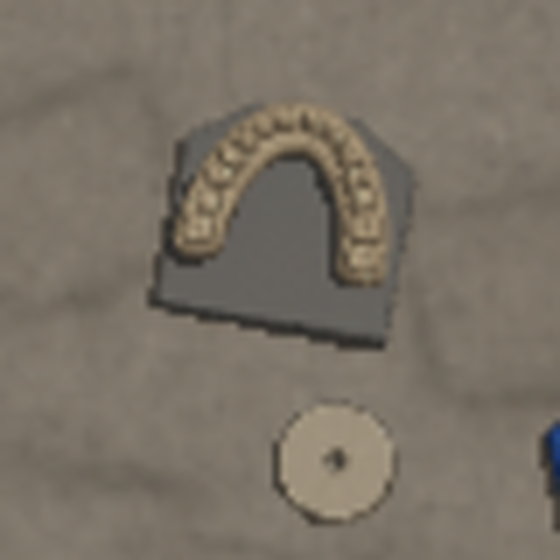

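View pics/sidec.png

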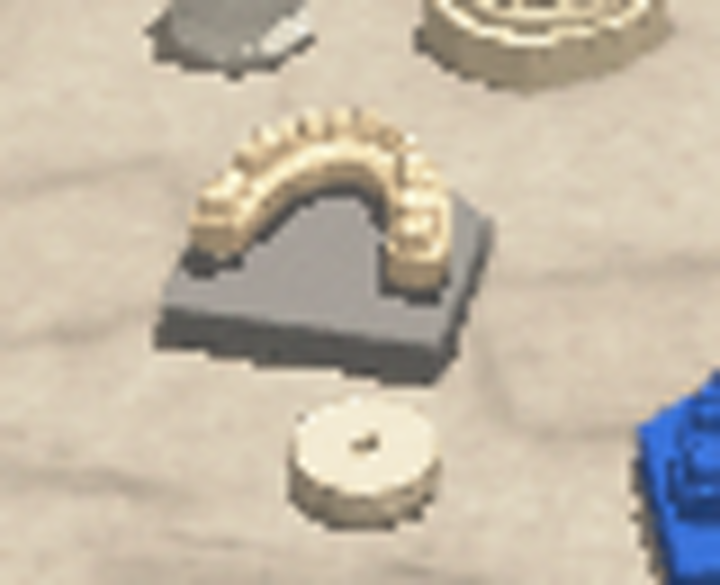

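The crops show three points:
- **Plate:** its back top edge runs from about (155,298) to (384,338) in the top crop, and from (163,312) to (438,345) in the side crop.
- **Arch:** the front teeth are up, at about (295,118) in the top crop. The left leg's gap isn't resolved.
- **Felt disc:** centred at about (335,460).

From the frame, model +y is on the image right.

```bash
cat > h.py <<'E'
import numpy as np
from cell import ctrl
I={n:ctrl.camera_info(n) for n in("top","side")}
def cast(n,uv,z):
    i=I[n];d=i["R"].T@np.array([(uv[0]-i["cx"])/i["fx"],(uv[1]-i["cy"])/i["fy"],1]);c=-i["R"].T@i["t"]
    return c+d*(z-c[2])/d[2]
def proj(n,X):
    i=I[n];p=i["R"]@X+i["t"];return np.array([i["fx"]*p[0]/p[2]+i["cx"],i["fy"]*p[1]/p[2]+i["cy"]])
E
python3 - <<'E'
from h import *
import cv2
f={"top":lambda p:(np.array(p)+.5)/7-.5+[200,145],"side":lambda p:(np.array(p)+.5)/9-.5+[200,170]}
S={"whole":(7,25),"front":(-29,0),"stumpmolar":(12,-26),"stump":(2,-25)}
res=[]
for n,L,Rr in(("top",(155,298),(384,338)),("side",(163,312),(438,345))):
    a,b=[cast(n,f[n](p),.014)[:2] for p in(L,Rr)]
    y=(b-a);w=np.linalg.norm(y);y/=w;x=np.array([y[1],-y[0]])
    c=(a+b)/2-.0345*x; res.append((c,np.arctan2(x[1],x[0]),w)); print(n,c,res[-1][1],w)
# tan arch mask
for n in("top","side"):
    im=cv2.imread(f"pics/{n}0.png");hsv=cv2.cvtColor(im,cv2.COLOR_BGR2HSV)
    x0,y0,x1,y1=(218,155,262,196) if n=="top" else (215,178,258,205)
    m=np.zeros(im.shape[:2],np.uint8);sub=hsv[y0:y1,x0:x1]
    m[y0:y1,x0:x1]=((sub[...,1]>(75 if n=="top" else 60))*255).astype(np.uint8)
    k,lab,st,ce=cv2.connectedComponentsWithStats(m);j=1+np.argmax(st[1:,4]);print(n,st[j])
    if n=="top":
        pts=np.argwhere(lab==j)[:,::-1]
        W=np.array([cast(n,p,.033)[:2] for p in pts])
        r=cv2.minAreaRect((W*1000).astype(np.float32));print(r)
        yaw=res[0][1]
        R=np.array([[np.cos(yaw),-np.sin(yaw)],[np.sin(yaw),np.cos(yaw)]])
        M=(W-res[0][0])@R;print("arch extent in model",M.min(0)*1e3,M.max(0)*1e3)
c,yaw,_=res[0]
im={n:cv2.imread(f"pics/{n}0.png") for n in I}
big={n:cv2.imread(f"pics/{n}c.png") for n in I}
R=np.array([[np.cos(yaw),-np.sin(yaw)],[np.sin(yaw),np.cos(yaw)]])
for k,p in S.items():
    q=c+R@np.array(p)/1e3;z=.036 if k!="stump" else .032
    print(k,q)
    for n in big:
        s=7 if n=="top" else 9;o=[200,145] if n=="top" else [200,170]
        uv=(proj(n,[*q,z])+.5-o)*s-.5
        cv2.circle(big[n],tuple(int(v) for v in uv),4,(0,0,255) if k!="stump" else (255,0,0),-1)
g=cv2.resize(big["side"],(690,560))
h=np.hstack([big["top"],g]);h=cv2.resize(h,(800,358));cv2.imwrite("pics/chk.png",h)
E
```

```text
top [0.54234375 0.22667697] 2.9733442759257414 0.07303581437579082
side [0.53858602 0.22708151] 3.012816277709854 0.07116049345767221
top [233 161  22  25 101]
((545.9230346679688, 214.08242797851562), (63.84817886352539, 26.813676834106445), 40.05412673950195)
arch extent in model [-27.34381377 -20.02384283] [21.61250591 32.62866542]
side [221 183  29  19 223]
whole [0.5312562  0.20320217]
front [0.57093425 0.22182075]
stumpmolar [0.53486704 0.2543193 ]
stump [0.54455838 0.25165887]
```

View pics/chk.png

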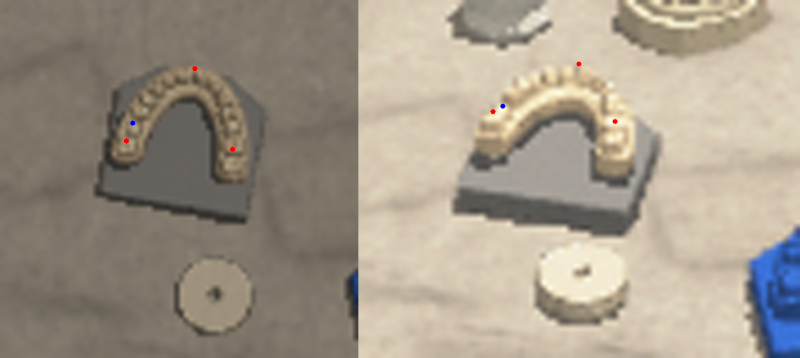

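The marked points fall on the arch in the top view: molars at the leg ends and the front on the incisors. The side view suggests about 3 mm closer in x, so I'll average the two. Next I'll work out the move to a hover.

```bash
cat >> h.py <<'E'
from scipy.spatial.transform import Rotation as Ro
C=np.array([.5405,.2269]);YAW=2.99
def spot(x,y):
    c,s=np.cos(YAW),np.sin(YAW);return C+np.array([c*x-s*y,s*x+c*y])/1e3
def shift(xy,z):
    o=ctrl.get_obs();R=Ro.from_euler("xyz",o["tcp_rot"])
    d=R.inv().apply(np.array([*xy,z])-o["tool_pos"])*1e3
    t=(R.inv()*Ro.from_euler("xyz",[np.pi,0,YAW-np.pi])).as_rotvec()
    print("t",o["t"],"shift",d.round(1),"turn",t.round(3),"F",o["ft_force"].round(2))
E
python3 -c "
from h import *
shift(spot(7,25),.12)"
```

```text
t 0.1 shift [ 566.5 -580.9   85.7] turn [-0.002  0.     0.462] F [-0.25  0.24 -0.03]
```

Request:
send_rows(
  plan=[
    [[0,566,-581,60,0,0,0.46],[0,566,-581,60,0,0,0.46],[0,566,-581,60,0,0,0.46],[0,566,-581,60,0,0,0.46],[0,566,-581,60,0,0,0.46],[0,566,-581,60,0,0,0.46],[0,566,-581,60,0,0,0.46],[0,566,-581,60,0,0,0.46],[0,566,-581,60,0,0,0.46],[0,566,-581,60,0,0,0.46],[0,566,-581,60,0,0,0.46],[0,566,-581,60,0,0,0.46],[0,566,-581,60,0,0,0.46],[0,566,-581,60,0,0,0.46],[0,566,-581,60,0,0,0.46],[0,566,-581,60,0,0,0.46],[0,566,-581,60,0,0,0.46],[0,566,-581,60,0,0,0.46],[0,566,-581,60,0,0,0.46],[0,566,-581,60,0,0,0.46]],
  ],
)

```text
t: 2.1
tool_pos: [0.529, 0.2009, 0.1457]
tcp_rot: [3.141, -0.0, -0.151]
ft_force: [-0.3, 0.4, 0.5]
grip_width: 0.006
grasp_force: 0.0
```

```bash
python3 -c "
from h import *
shift(spot(7,25),.05);print(ctrl.get_obs()['tool_pos'],ctrl.get_obs()['tcp_rot'],ctrl.get_obs()['grip_width'])"
```

```text
t 2.1 shift [ 0.4 -2.5 95.7] turn [ 0.001 -0.     0.001] F [-0.28  0.43  0.54]
[0.52902097 0.20092555 0.14574482] [ 3.14088195e+00 -1.31323169e-04 -1.51029781e-01] 0.0064937558179557495
```

Request:
send_rows(
  plan=[
    [[0,0,-2,40,0,0,0],[0,0,-2,70,0,0,0],[0,0,-2,90,0,0,0],[0,0,-2,96,0,0,0],[0,0,-2,96,0,0,0],[0,0,-2,96,0,0,0]],
  ],
)

```text
t: 2.7
tool_pos: [0.5307, 0.2041, 0.0513]
tcp_rot: [-3.141, -0.003, -0.15]
ft_force: [0.5, -0.3, -0.0]
grip_width: 0.004
grasp_force: 0.0
```

```bash
python3 - <<'E'
from h import *
import cv2
shift(spot(7,25),.03);print(ctrl.get_obs()['tool_pos'])
a=ctrl.camera("top")[145:225,200:280];b=ctrl.camera("side")[165:235,200:280]
cv2.imwrite("pics/hov.png",np.hstack([cv2.resize(a,(400,400),interpolation=2),cv2.resize(b,(400,350),interpolation=2)[:400].copy() if 0 else cv2.copyMakeBorder(cv2.resize(b,(400,350),interpolation=2),0,50,0,0,0)]))
E
```

```text
t 2.7 shift [-0.8  1.  21.3] turn [-0.001 -0.003  0.001] F [ 0.54 -0.26 -0.04]
[0.53073566 0.20413945 0.05128751]
```

View pics/hov.png

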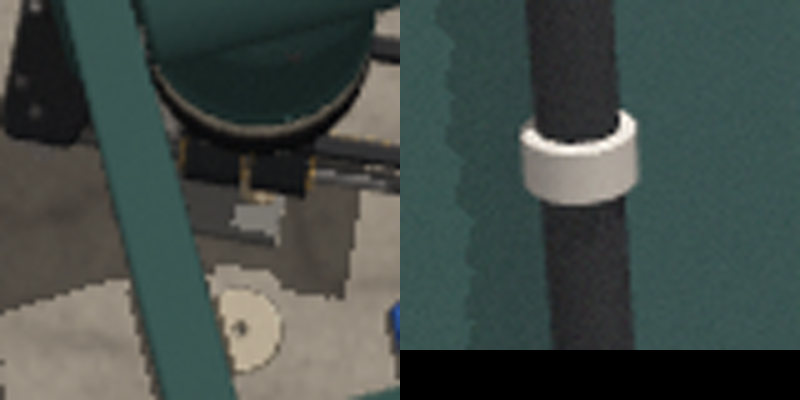

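The arm hides the arch in both views, so I'll press by feel in small steps.

Request:
send_rows(
  plan=[
    [[0,0,1,2,0,0,0],[0,0,1,4,0,0,0],[0,0,1,6,0,0,0],[0,0,1,8,0,0,0],[0,0,1,10,0,0,0],[0,0,1,12,0,0,0],[0,0,1,13.5,0,0,0],[0,0,1,15,0,0,0],[0,0,1,16.5,0,0,0],[0,0,1,18,0,0,0]],
  ],
)

```text
t: 3.8
tool_pos: [0.5295, 0.2036, 0.0318]
tcp_rot: [3.141, -0.0, -0.149]
ft_force: [-1.8, -0.4, 4.2]
grip_width: 0.004
grasp_force: 1.9
```

Request:
send_rows(
  plan=[
    [[0,0,0,1,0,0,0],[0,0,0,2,0,0,0]],
  ],
)

```text
t: 4.0
tool_pos: [0.5296, 0.2035, 0.0307]
tcp_rot: [3.141, -0.0, -0.149]
ft_force: [-5.3, -2.1, 11.9]
grip_width: 0.002
grasp_force: 6.0
```

Seated: z is 30.7 mm and the force rose to 12 N. I'll hold briefly, then lift.

Request:
send_rows(
  plan=[
    [[0,0,0,0,0,0,0],[0,0,0,-2,0,0,0],[0,0,0,-10,0,0,0],[0,0,0,-22,0,0,0],[0,0,0,-22,0,0,0]],
  ],
)

```text
t: 4.5
tool_pos: [0.5313, 0.204, 0.0538]
tcp_rot: [-3.14, -0.004, -0.149]
ft_force: [-0.2, -0.2, 0.6]
grip_width: 0.004
grasp_force: 0.0
```

```bash
python3 -c "
from h import *
shift(spot(-29,0),.05);print(ctrl.get_obs()['tool_pos'])"
```

```text
t 4.5 shift [ 34.7 -23.9   4. ] turn [-0.002 -0.004  0.002] F [-0.19 -0.21  0.64]
[0.53128283 0.20403925 0.05379799]
```

Request:
send_rows(
  plan=[
    [[0,18,-12,0,0,0,0],[0,34,-23,0,0,0,0],[0,34,-23,4,0,0,0],[0,34,-23,8,0,0,0],[0,34,-23,11,0,0,0],[0,34,-23,13,0,0,0],[0,34,-23,15,0,0,0],[0,34,-23,16.5,0,0,0],[0,34,-23,18,0,0,0],[0,34,-23,19.5,0,0,0]],
  ],
)

```text
t: 5.5
tool_pos: [0.5664, 0.2211, 0.0324]
tcp_rot: [3.141, -0.0, -0.149]
ft_force: [-3.2, -1.1, 4.2]
grip_width: 0.006
grasp_force: 1.9
```

Request:
send_rows(
  plan=[
    [[0,0,0,1,0,0,0],[0,0,0,2,0,0,0]],
  ],
)

```text
t: 5.7
tool_pos: [0.5667, 0.2212, 0.0309]
tcp_rot: [3.141, -0.0, -0.149]
ft_force: [-3.4, -1.7, 9.5]
grip_width: 0.001
grasp_force: 4.8
```

Seated at 30.9 mm and 9.5 N. I'll lift and move to the stump section's molar, keeping slightly to the open end.

Request:
send_rows(
  plan=[
    [[0,0,0,0.5,0,0,0],[0,0,0,-2,0,0,0],[0,0,0,-10,0,0,0],[0,0,0,-22,0,0,0],[0,0,0,-22,0,0,0]],
  ],
)

```text
t: 6.2
tool_pos: [0.5684, 0.2218, 0.0544]
tcp_rot: [-3.14, -0.004, -0.149]
ft_force: [-0.1, -0.2, 0.3]
grip_width: 0.003
grasp_force: 0.0
```

```bash
python3 -c "
from h import *
shift(spot(14,-26),.05);print(ctrl.get_obs()['tool_pos'])"
```

```text
t 6.2 shift [-42.3 -26.9   4.3] turn [-0.002 -0.004  0.002] F [-0.09 -0.16  0.29]
[0.56838553 0.22181326 0.05443708]
```

Request:
send_rows(
  plan=[
    [[0,-22,-14,0,0,0,0],[0,-42,-27,0,0,0,0],[0,-42,-27,4,0,0,0],[0,-42,-27,8,0,0,0],[0,-42,-27,11,0,0,0],[0,-42,-27,13,0,0,0],[0,-42,-27,15,0,0,0],[0,-42,-27,16.5,0,0,0],[0,-42,-27,18,0,0,0],[0,-42,-27,19.5,0,0,0]],
  ],
)

```text
t: 7.2
tool_pos: [0.5296, 0.2536, 0.0329]
tcp_rot: [3.141, -0.001, -0.15]
ft_force: [-0.1, -2.8, 3.2]
grip_width: 0.004
grasp_force: 1.9
```

Request:
send_rows(
  plan=[
    [[0,0,0,1,0,0,0],[0,0,0,2,0,0,0]],
  ],
)

```text
t: 7.4
tool_pos: [0.5296, 0.2538, 0.0307]
tcp_rot: [3.141, -0.001, -0.149]
ft_force: [0.0, -2.2, 6.6]
grip_width: 0.006
grasp_force: 3.6
```

Request:
send_rows(
  plan=[
    [[0,0,0,0.7,0,0,0],[0,0,0,0.7,0,0,0]],
  ],
)

```text
t: 7.6
tool_pos: [0.5296, 0.2539, 0.0307]
tcp_rot: [3.141, -0.001, -0.149]
ft_force: [-1.2, -3.5, 7.1]
grip_width: 0.003
grasp_force: 3.3
```

Request:
send_rows(
  plan=[
    [[0,0,0,0.7,0,0,0],[0,0,0,0.7,0,0,0]],
  ],
)

```text
t: 7.8
tool_pos: [0.5296, 0.2539, 0.0306]
tcp_rot: [3.141, -0.002, -0.149]
ft_force: [-2.1, -3.5, 8.4]
grip_width: 0.006
grasp_force: 4.4
```

Request:
send_rows(
  plan=[
    [[0,0,0,-2,0,0,0],[0,0,0,-12,0,0,0],[0,0,0,-40,0,0,0],[0,0,0,-80,0,0,0],[0,0,0,-120,0,0,0],[0,-100,100,-130,0,0,0],[0,-150,300,-130,0,0,0],[0,-150,300,-130,0,0,0],[0,-150,300,-130,0,0,0],[0,-150,300,-130,0,0,0],[0,-150,300,-130,0,0,0],[0,-150,300,-130,0,0,0],[0,-150,300,-130,0,0,0]],
  ],
)

```text
t: 9.1
tool_pos: [0.3347, -0.0226, 0.1594]
tcp_rot: [3.141, -0.002, -0.156]
ft_force: [0.5, -0.2, 0.3]
grip_width: 0.006
grasp_force: 0.0
```

```bash
python3 - <<'E'
from h import *
import cv2
print(ctrl.get_obs()['tool_pos'])
a=ctrl.camera("top")[145:225,200:280];b=ctrl.camera("side")[165:235,200:280]
cv2.imwrite("pics/end.png",np.hstack([cv2.resize(a,(400,400),interpolation=2),cv2.copyMakeBorder(cv2.resize(b,(400,350),interpolation=2),0,50,0,0,0)]))
E
```

```text
[ 0.33470377 -0.02262964  0.15939739]
```

View pics/end.png

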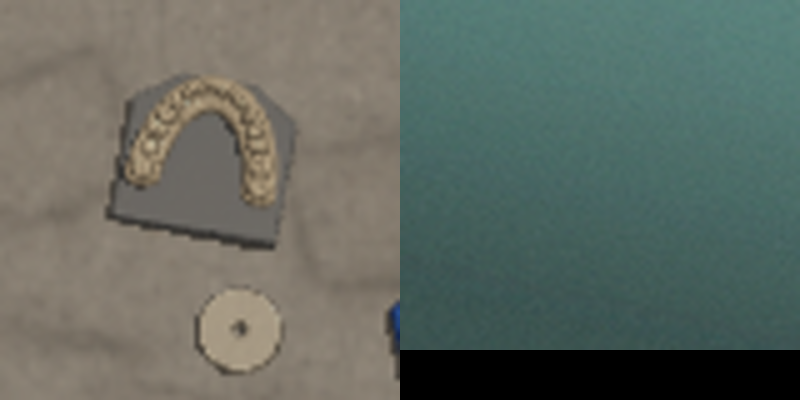

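The top view shows the model where it was, with its back edge from (108,215) to (275,245), all sections down and the felt disc undisturbed at (240,330). The side view is still blocked by the arm. Handing in.

```bash
python3 -c "
from cell import ctrl
print(ctrl.sign_off())"
```

```text
the job is handed in; nothing more can be done
None
```

I pressed all three sections down in order (whole side, front, stump side), each stopping firmly with the fingertips about 31 mm above the bench at 8–12 N; the model stayed in place and the job is handed in, with no verdict returned.

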